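Push the airline stub into the push-fit port

TASK

Take the wider of the two metal tubes out of its holder and push it, bevelled end down, into the open bell-mouthed port of the air manifold, past the rubber seal until it is fully home on the bottom. Let go and leave it standing there; leave the thinner tube in its holder.

Things in the scene. Friction and masses are not known exactly. Their poses are not given: they have to be found in the camera images.
- wide_tube: Wider plain aluminium tube, 22 mm diameter, 140 mm long, about 80 g. Origin: centre of its lower end, z up its axis. The lowest 10 mm taper to 14 mm (the bevelled end, already down). Dark ring 54 to 57 mm above the lower end. Stands loose in a fixed round grey holder 52 mm across, 40 mm high, hole 32 mm deep (floor 8 mm above the bench); the 108 mm above it are free to grip.
- thin_tube: Thinner aluminium tube, 14 mm diameter, 140 mm long, otherwise alike. Origin: centre of its lower end, z up its axis. Stands in a holder of the same outer size, 0.11 m or more from the wide one; which of the two is on the left varies. It stays there.
- manifold: Air manifold fixed to the bench, origin under the middle of its dark base plate (66 mm in x, 150 mm in y, 8 mm thick). Two aluminium ports 77 mm apart along its y: the open bell-mouthed one (point collet_mouth, at y +35 mm) and a lower one, 56 mm high, closed by a stepped plug (at y -42 mm).
- collet_mouth (a point): Centre of the open port's rim, 66 mm above the bench, z up. The bell, 62 mm across, narrows inside from 52 mm to a 25 mm upright bore over 16 mm; flat bottom 54 mm below the rim. Sprung rubber seal lips 32 mm below the rim grip the tube: it rests on them with 39 mm in, and only a push of 10 to 20 N takes it on. Home, the tube stands 86 mm above the rim, its dark ring level with the rim.
Things that resemble listed ones, but are neither listed nor needed, are in the scene too. Leave any green look-alike of the wide_tube alone.

How it is judged:
By the outcome, as a careful person would: the job done as asked, in the order asked, and still so for the second after the job is handed in, with the robot touching nothing.
It also fails if it takes over 40 s, if anything falls off the work surface, if the arm or the gripper's body presses on something with over 40 N, if the wrist force passes 120 N, or if a joint passes its speed limit or range.

ROBOT

A 6-joint arm with a two-finger parallel gripper is mounted at the origin on a cart in front of the work surface, level with it; the furniture and walls round the work are solid. World frame = base frame: x ahead of the robot, y to its left, z up, the work surface at z = 0. Lengths are in mm, angles in rad, forces in N, time in s.
With the tool pointing down it reaches from about 425 to 1125 mm from the base axis. Payload 14.9 kg.
Tool frame: the origin (TCP) lies midway between the tips of the shut fingers; the grasp point (between the pads) lies 19 mm behind it; z points along the fingers, y is the line along which they close (so a half turn about z gives the same grasp; the last joint's range is limited). The gripper opens to 91 mm and grips with 3 to 60 N. Pads are 32 mm wide; open, the fingers measure 118 mm over their backs; the gripper's body (76 mm by 178 mm) begins 60 mm behind the grasp point.
Start: joints at [1.142, 0.379, 1.734, -0, 1.028, -0.033], TCP at [269.891, 645.892, 213.932] pointing down, gripper open.
Joint ranges: [-2.77, 2.77], [-0.74, 2.19], [0, 2.66], [-1.06, 4.2], [0.31, 2.87], [-3.08, 3.08]. Speed limits (rad/s): [1.89, 1.89, 2.39, 3.14, 3.14, 3.14].

INTERFACE

Orientations are given as a unit quaternion [w, x, y, z].
In Python, from cell import robot gives the robot as it stands.
- The arm moves only by the shell command python3 -m handwheel 'ROWS' [FORCE]. ROWS is JSON, a list of rows, each an object of numbers: "dx", "dy", "dz": the shift along the tool's x, y, z in cm; "wx", "wy", "wz": the turn, a rotation vector about the tool's x, y, z in rad; "gripper": the opening, from 0 (shut) to 1 (fully open). A call has 1 to 12 rows; each row is the pose to reach, as a shift and turn from the pose commanded when the call began, along the tool's axes at that moment; what a row does not reach only later rows make up. A row lasts 1/10 s, in which the tool goes at most 50 mm and 8.59 degrees, less where a joint would pass 70% of its speed; a pose out of reach is approached as far as the arm can. A call with a gripper value outside its range is refused whole. The fingers move at their own pace and stop on an object; FORCE is the grip in N (left out, the last holds). Time passes only in rows, so rows that repeat a pose let the fingers close. It gives the time, the measured TCP pose, the force, the opening and the grip force at its end, in the units of the state.
- robot.get_obs(): the state, without advancing time (a new reading comes with each control period).
- robot.camera(name): name is "side" or "top" or "wrist"; returns a dict with "color" (480x640x3 uint8, red, green, blue), "fx", "fy", "cx", "cy" (pixels), "extrinsics" (4x4, takes a point from camera to world coordinates). Camera axes: x right, y down, z forward; pixel columns grow to the right and rows downward; lengths in mm; the calibration is good to about 2 mm. A picture is of the moment at which its call begins. There is no depth.
- robot.job_done(): hands the job in; it is judged then, once.
Trained networks look in a picture, given as the dict that the camera call returned (one of the last four; its "shot" number tells which), for a name from the list of things; names that differ only in an ending like _2 or _b are one class to them, and where a whole thing is asked for, a point or a joint stands for the part that bears it (a point fixed in the world has none). Each returns a list of dicts, best first, with "score" (0 to 1); they miss things now and then, are a little off and sometimes report something else, mostly with a low value. They report only what shows in the picture. A call takes as long as a camera call. They do not tell look-alikes from the thing itself.
- robot.look_for(picture, name): "box" ([left, top, right, bottom] in pixels, round what is visible of it).
- robot.outline_of(picture, name): "pixels" (480x640 bool, what is visible of it) and "box" ([left, top, right, bottom] in pixels, round what is visible of it).
- robot.tip_of(picture, name): "centre" ([column, row] in pixels: a listed point, or the origin of a listed thing).
The state is a dict: "clock": time; "joint_positions": joint angles; "joint_velocities": joint speeds; "effort": joint torques, N m; "tool_pos": TCP position; "tcp_rot": TCP orientation; "contact_force": force on the tool from outside, world axes, zero at the start; "torque": the same for the moment, N m; "finger_gap": opening from 0.0 (shut) to 1.0 (fully open); "finger_force": force on a finger pad.
Only numpy, scipy, OpenCV 4.12 (cv2) and the standard library are available. Lean on these libraries where they do the work, as an engineer would, in place of code of your own. Each camera call takes 0.05 s, during which the arm holds its last target. There are 200 camera calls.

## Working session

There is one attempt and no reset: what is moved stays moved. The work goes in short steps, Python scripts to look and compute and a shell command to move; the robot and the scene stay as the last step left them, time stands still between calls to the robot, and variables do not carry over. Pictures are saved under pics/ and viewed, at most 10 in all, crops included, and the job is handed in when it is done.

```bash
mkdir -p pics; cat > h.py <<'E'
import numpy as np, cv2
from cell import robot
def ray(p,uv):
    E=np.array(p["extrinsics"]);d=E[:3,:3]@np.array([(uv[0]-p["cx"])/p["fx"],(uv[1]-p["cy"])/p["fy"],1]);return E[:3,3],d/np.linalg.norm(d)
def atz(p,uv,z):
    o,d=ray(p,uv);return o+d*(z-o[2])/d[2]
def tri(rs):
    A=0;b=0
    for o,d in rs:
        M=np.eye(3)-np.outer(d,d);A=A+M;b=b+M@o
    return np.linalg.solve(A,b)
def proj(p,X):
    E=np.linalg.inv(np.array(p["extrinsics"]));c=E[:3,:3]@np.array(X)+E[:3,3];return [p["fx"]*c[0]/c[2]+p["cx"],p["fy"]*c[1]/c[2]+p["cy"]]
def save(p,n): cv2.imwrite("pics/"+n,p["color"][:,:,::-1])
E
cat > a.py <<'E'
from h import *
np.set_printoptions(precision=1,suppress=True)
s=robot.get_obs();print(s["clock"],s["tool_pos"],s["tcp_rot"],s["finger_gap"])
for c in ["top","side"]:
    p=robot.camera(c);save(p,c+"0.png");print(c,np.array(p["extrinsics"])[:3,3])
    for n in ["wide_tube","thin_tube","manifold"]:
        for r in robot.look_for(p,n):print(n,"box",np.array(r["box"]),round(r["score"],2))
    for n in ["wide_tube","thin_tube","collet_mouth"]:
        z=66 if n=="collet_mouth" else 8
        for r in robot.tip_of(p,n):print(n,np.array(r["centre"]),round(r["score"],2),atz(p,r["centre"],z))
E
python3 a.py; python3 -c "
import cv2,numpy as np
cv2.imwrite('pics/b.png',cv2.resize(np.vstack([cv2.imread('pics/top0.png'),cv2.imread('pics/side0.png')]),(400,600)))"
```

```text
0.0 [269.7 645.5 213.2] [-0.   0.2  1.  -0. ] 1.0024531861914898
top [443.3  56.3 956.8]
wide_tube box [324.2 198.5 338.3 220.3] 0.57
wide_tube box [335.9 245.5 344.3 261.7] 0.44
manifold box [196.  191.  274.2 245.6] 0.77
wide_tube [327.1 217.6] 0.61 [604.2  44.    8. ]
wide_tube [340.8 259.8] 0.6 [518.7  14.5   8. ]
thin_tube [445.4 234.6] 0.6 [ 575.  -196.9    8. ]
collet_mouth [216.1 224.9] 0.81 [575.1 256.   66. ]
side [ 233.8 -360.2  995. ]
wide_tube box [325.7 215.2 338.4 249.6] 0.64
wide_tube box [303.9 244.4 318.6 281.2] 0.57
thin_tube box [392.3 302.1 405.1 334.5] 0.71
manifold box [240.7 171.4 309.8 222.9] 0.83
wide_tube [332.3 249.4] 0.73 [605.4  37.4   8. ]
wide_tube [309. 285.] 0.69 [506.7   4.6   8. ]
collet_mouth [261.9 181. ] 0.92 [582.2 261.5  66. ]
```

View pics/top0.png

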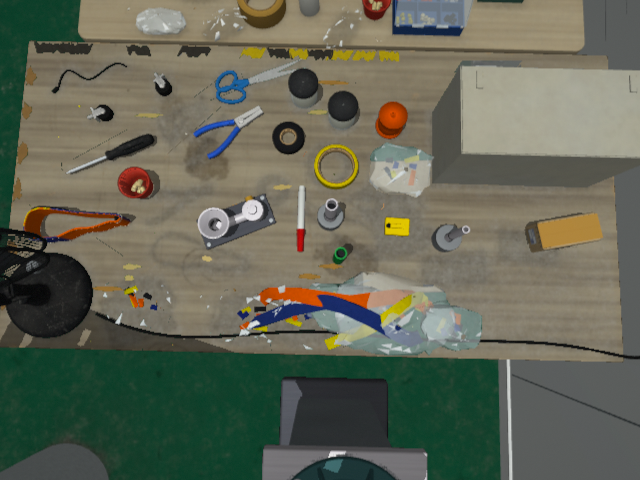

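View pics/side0.png

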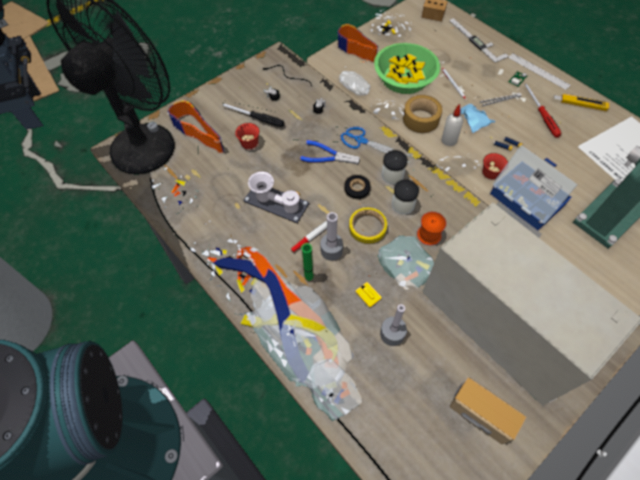

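The top view has three candidates for the tube: the aluminium tube in a grey holder at (331,212), a green look-alike at (340,255), and a thinner tube in a holder at (450,236). The first one fits, since it is aluminium, in a holder and the wider of the two. The open port is at (213,223), with the plugged one at (252,210). A fan stands at the left, at (40,290). I'll confirm the choice in a crop and locate the fan.

```bash
cat > b.py <<'E'
from h import *
np.set_printoptions(precision=1,suppress=True)
t=cv2.imread('pics/top0.png');s=cv2.imread('pics/side0.png')
f=lambda im,x,y,w,h:cv2.resize(im[y:y+h,x:x+w],(400,300),interpolation=cv2.INTER_CUBIC)
cv2.imwrite('pics/crop.png',np.vstack([np.hstack([f(t,300,185,100,75),f(t,400,195,100,75)]),np.hstack([f(s,290,200,100,75),f(s,350,280,100,75)])]))
p=robot.camera("top");q=robot.camera("side")
print("fan top",atz(p,(45,295),0),atz(p,(10,270),0),atz(p,(90,270),0))
print("fan base side",atz(q,(140,150),0),"fan head",tri([ray(q,(88,65)),ray(p,(30,292))]))
print(q["fx"],p["fx"],"L holder",atz(p,(331,214),40),"tube top xy",atz(p,(331.5,203.5),148))
E
python3 b.py
```

```text
fan top [434.6 606.5   0. ] [482.9 681.6   0. ] [486.7 520.6   0. ]
fan base side [428.3 600.3   0. ] fan head [408.  395.5 423.4]
488.7407349379928 472.01819003365415 L holder [606.1  36.9  40. ] tube top xy [605.5  38.7 148. ]
```

View pics/crop.png

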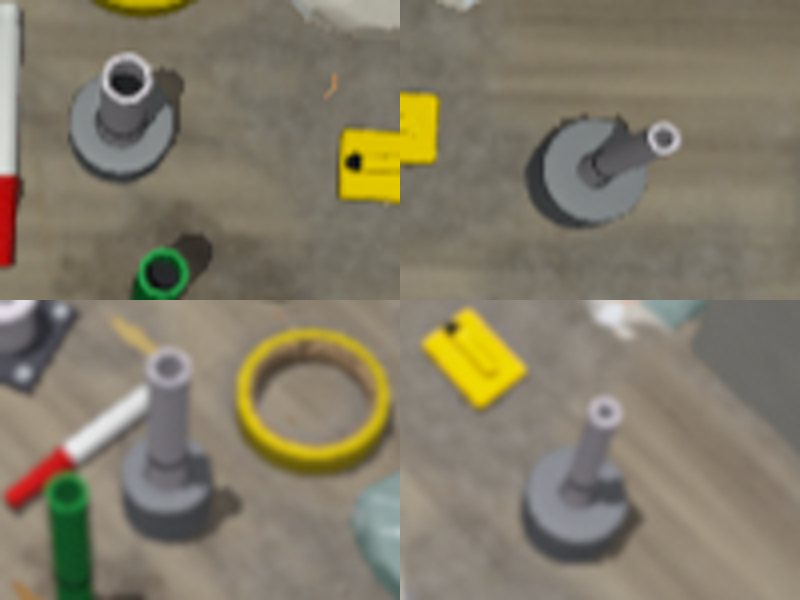

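The crop confirms it. The wide aluminium tube stands in the left-hand holder, with its top at about (331,204) in the top view and its dark ring visible. The thin tube's ring opening is clearly smaller, and the green one is the decoy. I'll go round the inner side of the fan (pole at about x430, y603).

```bash
cat >> h.py <<'E'
from scipy.spatial.transform import Rotation as Rn
def R(s=None):
    q=np.array((s or robot.get_obs())["tcp_rot"]);return Rn.from_quat(q[[1,2,3,0]]).as_matrix()
def cmd(*pts):
    s=robot.get_obs();M=R(s)
    for P in pts: print(P,"-> d cm",np.round(M.T@(np.array(P)-np.array(s["tool_pos"]))/10,2))
E
python3 -c "
from h import *
print(R().round(3)); cmd((290,420,230),(430,220,230),(520,38,230),(605,38,230))"
```

```text
[[-0.923  0.386 -0.   ]
 [ 0.386  0.923  0.   ]
 [ 0.    -0.    -1.   ]]
(290, 420, 230) -> d cm [-10.57 -20.07  -1.61]
(430, 220, 230) -> d cm [-31.19 -33.12  -1.61]
(520, 38, 230) -> d cm [-46.51 -46.45  -1.61]
(605, 38, 230) -> d cm [-54.36 -43.17  -1.61]
```

```bash
python3 -m handwheel '[{"dx":-2,"dy":-4,"dz":-1.6},{"dx":-4,"dy":-8,"dz":-1.6},{"dx":-6.5,"dy":-12,"dz":-1.6},{"dx":-8.5,"dy":-16,"dz":-1.6},{"dx":-10.5,"dy":-20,"dz":-1.6},{"dx":-14.5,"dy":-22.5,"dz":-1.6},{"dx":-18.5,"dy":-25,"dz":-1.6},{"dx":-23,"dy":-27.5,"dz":-1.6},{"dx":-27,"dy":-30.5,"dz":-1.6},{"dx":-31,"dy":-33,"dz":-1.6},{"dx":-35,"dy":-35,"dz":-1.6},{"dx":-39,"dy":-37,"dz":-1.6}]'
python3 -c "
from h import *
cmd((560,30,230),(605,38,230))"
```

```text
(560, 30, 230) -> d cm [-50.51 -45.64  -1.61]
(605, 38, 230) -> d cm [-54.36 -43.17  -1.61]schema error: expected keys dx, dy, dz, wx, wy, wz, gripper
```

```bash
python3 -m handwheel '[{"dx":-2,"dy":-4,"dz":-1.6,"wx":0,"wy":0,"wz":0,"gripper":1},{"dx":-4,"dy":-8,"dz":-1.6,"wx":0,"wy":0,"wz":0,"gripper":1},{"dx":-6.5,"dy":-12,"dz":-1.6,"wx":0,"wy":0,"wz":0,"gripper":1},{"dx":-8.5,"dy":-16,"dz":-1.6,"wx":0,"wy":0,"wz":0,"gripper":1},{"dx":-10.5,"dy":-20,"dz":-1.6,"wx":0,"wy":0,"wz":0,"gripper":1},{"dx":-14.5,"dy":-22.5,"dz":-1.6,"wx":0,"wy":0,"wz":0,"gripper":1},{"dx":-18.5,"dy":-25,"dz":-1.6,"wx":0,"wy":0,"wz":0,"gripper":1},{"dx":-23,"dy":-27.5,"dz":-1.6,"wx":0,"wy":0,"wz":0,"gripper":1},{"dx":-27,"dy":-30.5,"dz":-1.6,"wx":0,"wy":0,"wz":0,"gripper":1},{"dx":-31,"dy":-33,"dz":-1.6,"wx":0,"wy":0,"wz":0,"gripper":1},{"dx":-35,"dy":-35,"dz":-1.6,"wx":0,"wy":0,"wz":0,"gripper":1},{"dx":-39,"dy":-37,"dz":-1.6,"wx":0,"wy":0,"wz":0,"gripper":1}]'
python3 -c "
from h import *
cmd((560,30,230),(605,38,230))
p=robot.camera('wrist');save(p,'w1.png')
print(np.array(p['extrinsics']).round(2))
for n in ['wide_tube','collet_mouth']: print(n,[(np.round(r['centre'],1),round(r['score'],2),atz(p,r['centre'],66 if n[0]=='c' else 8).round(1)) for r in robot.tip_of(p,n)])"
```

```text
clock: 2.0
tool_pos: [488.1, 152.3, 230.3]
tcp_rot: [0.0, 0.197, 0.98, 0.0]
contact_force: [1.0, 1.8, 0.4]
finger_gap: 1.002
finger_force: 0.0
(560, 30, 230) -> d cm [-11.35  -8.51   0.03]
(605, 38, 230) -> d cm [-15.2   -6.04   0.03]
[[ 3.9000e-01  8.9000e-01  2.4000e-01  4.2091e+02]
 [ 9.2000e-01 -3.7000e-01 -1.0000e-01  1.8089e+02]
 [-0.0000e+00  2.6000e-01 -9.7000e-01  4.0122e+02]
 [ 0.0000e+00  0.0000e+00  0.0000e+00  1.0000e+00]]
wide_tube [(array([213.9, 281.9]), 0.48, array([516.4,  27.9,   8. ]))]
collet_mouth [(array([480.8, 271. ]), 0.89, array([580.9, 264.5,  66. ]))]
```

View pics/w1.png

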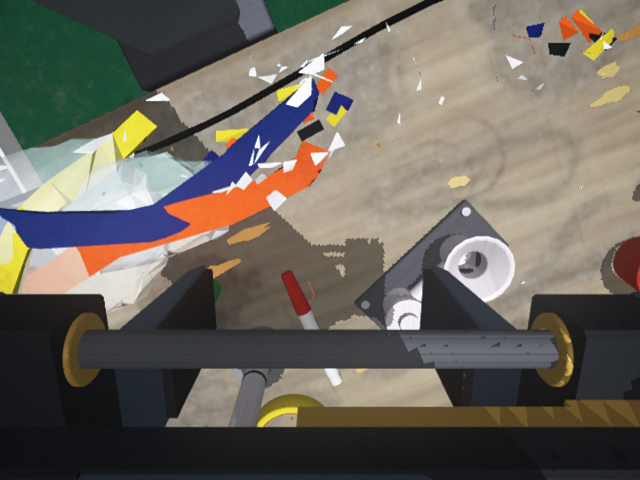

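The wrist view shows the bell port at (480,265). The tube is mostly hidden behind the gripper, at about (250,400). I'll triangulate the tube top and the port.

```bash
cat > c.py <<'E'
from h import *
p=robot.camera("top");q=robot.camera("side");w=robot.camera("wrist")
T=tri([ray(p,(332,204.5)),ray(q,(332.2,216.8))]);print("tube top",T.round(1), atz(p,(332,204.5),148).round(1),atz(q,(332.2,216.8),148).round(1))
rs=[]
for c in (p,q,w):
    r=robot.tip_of(c,"collet_mouth")
    if r: rs.append(ray(c,r[0]["centre"]));print(np.round(r[0]["centre"],1),atz(c,r[0]["centre"],66).round(1))
print("mouth",tri(rs).round(1))
cmd((605,38,230),(605,38,93))
E
python3 c.py
```

```text
tube top [603.6  37.9 148.4] [603.8  37.8 148. ] [603.7  38.1 148. ]
[262.6 180.6] [584.2 261.4  66. ]
[478.2 272.3] [579.4 263.8  66. ]
mouth [585.8 266.6  56.7]
(605, 38, 230) -> d cm [-15.43  -6.25  -0.  ]
(605, 38, 93) -> d cm [-15.43  -6.25  13.7 ]
```

```bash
python3 -m handwheel '[{"dx":-4,"dy":-1.6,"dz":0,"wx":0,"wy":0,"wz":0,"gripper":1},{"dx":-8,"dy":-3.2,"dz":0,"wx":0,"wy":0,"wz":0,"gripper":1},{"dx":-12,"dy":-4.8,"dz":0,"wx":0,"wy":0,"wz":0,"gripper":1},{"dx":-15.2,"dy":-6.2,"dz":0,"wx":0,"wy":0,"wz":0,"gripper":1},{"dx":-15.2,"dy":-6.2,"dz":0,"wx":0,"wy":0,"wz":0,"gripper":1},{"dx":-15.2,"dy":-6.2,"dz":3,"wx":0,"wy":0,"wz":0,"gripper":1},{"dx":-15.2,"dy":-6.2,"dz":6,"wx":0,"wy":0,"wz":0,"gripper":1},{"dx":-15.2,"dy":-6.2,"dz":9,"wx":0,"wy":0,"wz":0,"gripper":1},{"dx":-15.2,"dy":-6.2,"dz":12,"wx":0,"wy":0,"wz":0,"gripper":1},{"dx":-15.2,"dy":-6.2,"dz":13.7,"wx":0,"wy":0,"wz":0,"gripper":1},{"dx":-15.2,"dy":-6.2,"dz":13.7,"wx":0,"wy":0,"wz":0,"gripper":1}]'
python3 - <<'E'
from h import *
p=robot.camera("top");q=robot.camera("wrist")
cv2.imwrite('pics/g.png',np.hstack([cv2.resize(p["color"][140:290,240:440],(400,300)),cv2.resize(q["color"],(400,300))])[:,:,::-1])
E
```

```text
clock: 3.55
tool_pos: [601.8, 39.1, 91.0]
tcp_rot: [-0.002, 0.196, 0.981, -0.0]
contact_force: [-0.4, -0.4, 0.6]
finger_gap: 1.0
finger_force: 0.0
```

View pics/g.png

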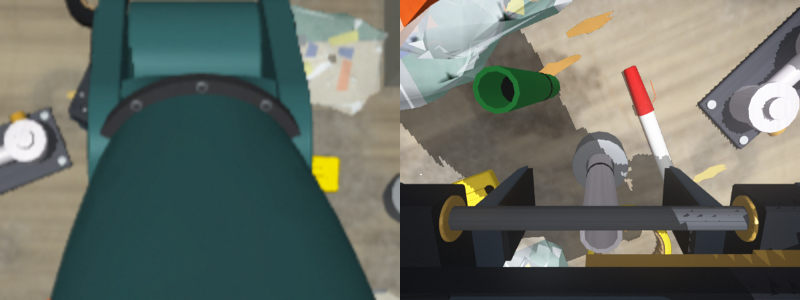

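The wrist view shows the tube centred between the fingers (about (600,210) in the combined picture). Next I close the gripper and lift.

```bash
python3 -m handwheel '[{"dx":0,"dy":0,"dz":0,"wx":0,"wy":0,"wz":0,"gripper":0},{"dx":0,"dy":0,"dz":0,"wx":0,"wy":0,"wz":0,"gripper":0},{"dx":0,"dy":0,"dz":0,"wx":0,"wy":0,"wz":0,"gripper":0},{"dx":0,"dy":0,"dz":0,"wx":0,"wy":0,"wz":0,"gripper":0},{"dx":0,"dy":0,"dz":0,"wx":0,"wy":0,"wz":0,"gripper":0},{"dx":0,"dy":0,"dz":0,"wx":0,"wy":0,"wz":0,"gripper":0},{"dx":0,"dy":0,"dz":0,"wx":0,"wy":0,"wz":0,"gripper":0},{"dx":0,"dy":0,"dz":0,"wx":0,"wy":0,"wz":0,"gripper":0}]' 50
```

```text
clock: 4.45
tool_pos: [603.4, 38.3, 92.9]
tcp_rot: [-0.0, 0.197, 0.98, -0.0]
contact_force: [0.1, -0.3, -0.7]
finger_gap: 0.329
finger_force: 0.0
```

```bash
python3 -m handwheel '[{"dx":0,"dy":0,"dz":0,"wx":0,"wy":0,"wz":0,"gripper":0},{"dx":0,"dy":0,"dz":0,"wx":0,"wy":0,"wz":0,"gripper":0},{"dx":0,"dy":0,"dz":0,"wx":0,"wy":0,"wz":0,"gripper":0},{"dx":0,"dy":0,"dz":0,"wx":0,"wy":0,"wz":0,"gripper":0}]' 50
```

```text
clock: 4.85
tool_pos: [603.6, 38.6, 92.9]
tcp_rot: [0.0, 0.197, 0.98, 0.0]
contact_force: [1.9, 4.9, -3.2]
finger_gap: 0.238
finger_force: 50.0
```

```bash
python3 -m handwheel '[{"dx":0,"dy":0,"dz":-2,"wx":0,"wy":0,"wz":0,"gripper":0},{"dx":0,"dy":0,"dz":-5,"wx":0,"wy":0,"wz":0,"gripper":0},{"dx":0,"dy":0,"dz":-9,"wx":0,"wy":0,"wz":0,"gripper":0},{"dx":0,"dy":0,"dz":-12,"wx":0,"wy":0,"wz":0,"gripper":0},{"dx":2,"dy":3.7,"dz":-12,"wx":0,"wy":0,"wz":0,"gripper":0},{"dx":4,"dy":7.4,"dz":-12,"wx":0,"wy":0,"wz":0,"gripper":0},{"dx":6,"dy":11.1,"dz":-12,"wx":0,"wy":0,"wz":0,"gripper":0},{"dx":8,"dy":14.8,"dz":-12,"wx":0,"wy":0,"wz":0,"gripper":0},{"dx":9.5,"dy":17.7,"dz":-12,"wx":0,"wy":0,"wz":0,"gripper":0},{"dx":10.7,"dy":19.9,"dz":-12,"wx":0,"wy":0,"wz":0,"gripper":0},{"dx":10.7,"dy":19.9,"dz":-12,"wx":0,"wy":0,"wz":0,"gripper":0},{"dx":10.7,"dy":19.9,"dz":-12,"wx":0,"wy":0,"wz":0,"gripper":0}]'
cat > d.py <<'E'
import sys
from h import *
s=robot.get_obs();print(s["tool_pos"].round(1) if hasattr(s["tool_pos"],'round') else s["tool_pos"])
ims=[]
for n in ("side","wrist"):
    c=robot.camera(n)
    for t,z in (("collet_mouth",66),("wide_tube",s["tool_pos"][2]-85)):
        for r in robot.tip_of(c,t)[:3]:print(n,t,np.round(r["centre"],1),round(r["score"],2),atz(c,r["centre"],z).round(1))
    ims.append(c["color"][130:280,200:400] if n=="side" else c["color"][100:400,120:520])
    print("tcp axis at tube bottom",np.round(proj(c,(s["tool_pos"][0],s["tool_pos"][1],s["tool_pos"][2]-85)),1))
cv2.imwrite("pics/"+sys.argv[1],np.hstack([cv2.resize(i,(400,300)) for i in ims])[:,:,::-1])
E
python3 d.py i1.png
```

```text
clock: 6.05
tool_pos: [581.2, 263.1, 212.8]
tcp_rot: [-0.0, 0.196, 0.981, -0.0]
contact_force: [0.0, -0.5, -1.2]
finger_gap: 0.231
finger_force: 50.0
[581.2 263.1 212.8]
side collet_mouth [259.3 180.4] 0.68 [578.7 267.   66. ]
side wide_tube [310.2 282.8] 0.57 [478.4 -37.6 127.8]
side wide_tube [260.3 164. ] 0.53 [585.6 260.3 127.8]
side wide_tube [390.7 331.5] 0.16 [ 525.5 -211.   127.8]
tcp axis at tube bottom [258.  164.3]
wrist collet_mouth [320.5 227.2] 0.59 [582.6 264.5  66. ]
wrist wide_tube [318.4 248.2] 0.8 [581.6 263.1 127.8]
wrist wide_tube [ 63.9 247.3] 0.78 [518.2 112.9 127.8]
tcp axis at tube bottom [318.2 247.7]
```

View pics/i1.png

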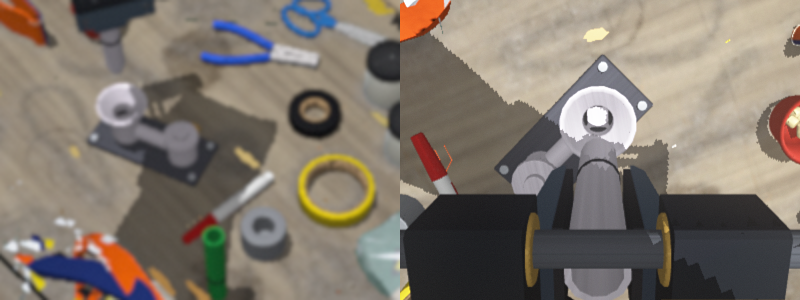

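In the side crop the tube hangs straight at (115,50), just above the bell at (120,103). The wrist crop shows the tube end at (598,150) and the bell rim spanning columns 559–636, top row 87. I'll fit the rim properly in the wrist picture.

```bash
cat > e.py <<'E'
from h import *
from scipy.optimize import least_squares
c=robot.camera("wrist");g=c["color"].min(2).astype(int)
m=(g>150)&(c["color"].max(2)-g<40)
m=cv2.morphologyEx(m.astype(np.uint8),cv2.MORPH_OPEN,np.ones((3,3)))
n,l,st,ce=cv2.connectedComponentsWithStats(m[:260])
u,v=proj(c,(582,264,66))
k=min((i for i in range(1,n) if st[i,4]>300),key=lambda i:np.hypot(ce[i][0]-u,ce[i][1]-v));print(st[k],ce[k],(u,v))
cn=max(cv2.findContours((l==k).astype(np.uint8),cv2.RETR_EXTERNAL,cv2.CHAIN_APPROX_NONE)[0],key=len)[:,0]
cn=np.array(cv2.convexHull(cn)[:,0],float)
X=np.array([atz(c,q,66)[:2] for q in cn]);
X=X[np.array(cn)[:,1]<v+8]
r=least_squares(lambda a:np.hypot(X[:,0]-a[0],X[:,1]-a[1])-a[2],[582,264,31],loss="soft_l1")
print(len(X),r.x.round(1),np.abs(r.fun).max().round(1)); r2=least_squares(lambda a:np.hypot(X[:,0]-a[0],X[:,1]-a[1])-31,[582,264],loss="soft_l1");print(r2.x.round(1))
print(robot.get_obs()["tool_pos"])
E
python3 e.py
```

```text
[  145     0   433   260 53757] [341.2837956  127.83862567] (np.float64(319.2267138462258), np.float64(226.7473926601997))
15 [515.2 317.3 147.9] 70.2
[539.3 366.6]
[581.58686626 262.55465941 213.01707741]
```

```bash
sed -i 's/m=(g>150)&(c\["color"\].max(2)-g<40)/m=(g>175)\&(c["color"].max(2)-g<22)/' e.py; python3 e.py; python3 -c "
from h import *
c=robot.camera('wrist');print(c['color'][180:200:2,318].tolist(),c['color'][220,270:290:2].tolist())"
```

```text
[ 279  186   77   63 3043] [318.64804469 214.48701939] (np.float64(319.06214931340355), np.float64(226.8255055024223))
20 [579.5 263.3  30.2] 0.3
[580.5 262.9]
[581.55851352 262.69433601 212.97224947]
[[120, 120, 130], [119, 121, 131], [122, 122, 133], [218, 214, 220], [255, 255, 255], [245, 243, 247], [220, 215, 223], [213, 208, 217], [211, 206, 215], [212, 207, 214]] [[77, 76, 81], [119, 118, 131], [119, 120, 131], [114, 115, 126], [165, 162, 175], [252, 251, 253], [247, 246, 249], [234, 231, 236], [230, 228, 232], [231, 228, 233]]
```

```bash
python3 -m handwheel '[{"dx":0.1,"dy":0,"dz":2,"wx":0,"wy":0,"wz":0,"gripper":0},{"dx":0.1,"dy":0,"dz":4,"wx":0,"wy":0,"wz":0,"gripper":0},{"dx":0.1,"dy":0,"dz":5.5,"wx":0,"wy":0,"wz":0,"gripper":0},{"dx":0.1,"dy":0,"dz":6.5,"wx":0,"wy":0,"wz":0,"gripper":0},{"dx":0.1,"dy":0,"dz":7.3,"wx":0,"wy":0,"wz":0,"gripper":0},{"dx":0.1,"dy":0,"dz":7.8,"wx":0,"wy":0,"wz":0,"gripper":0},{"dx":0.1,"dy":0,"dz":8.2,"wx":0,"wy":0,"wz":0,"gripper":0},{"dx":0.1,"dy":0,"dz":8.4,"wx":0,"wy":0,"wz":0,"gripper":0},{"dx":0.1,"dy":0,"dz":8.4,"wx":0,"wy":0,"wz":0,"gripper":0}]'
```

```text
clock: 7.4
tool_pos: [580.6, 263.6, 129.0]
tcp_rot: [0.0, 0.197, 0.98, 0.0]
contact_force: [0.3, -0.4, -0.1]
finger_gap: 0.234
finger_force: 50.0
```

```bash
python3 -m handwheel '[{"dx":0,"dy":0,"dz":0.3,"wx":0,"wy":0,"wz":0,"gripper":0},{"dx":0,"dy":0,"dz":0.6,"wx":0,"wy":0,"wz":0,"gripper":0},{"dx":0,"dy":0,"dz":0.9,"wx":0,"wy":0,"wz":0,"gripper":0},{"dx":0,"dy":0,"dz":1.2,"wx":0,"wy":0,"wz":0,"gripper":0},{"dx":0,"dy":0,"dz":1.4,"wx":0,"wy":0,"wz":0,"gripper":0},{"dx":0,"dy":0,"dz":1.4,"wx":0,"wy":0,"wz":0,"gripper":0}]'
```

```text
clock: 8.0
tool_pos: [580.1, 263.4, 114.4]
tcp_rot: [-0.0, 0.197, 0.98, -0.0]
contact_force: [-1.8, -1.6, -1.7]
finger_gap: 0.236
finger_force: 50.0
```

```bash
python3 -m handwheel '[{"dx":0,"dy":-0.05,"dz":0.3,"wx":0,"wy":0,"wz":0,"gripper":0},{"dx":0,"dy":-0.05,"dz":0.6,"wx":0,"wy":0,"wz":0,"gripper":0},{"dx":0,"dy":-0.05,"dz":0.9,"wx":0,"wy":0,"wz":0,"gripper":0},{"dx":0,"dy":-0.05,"dz":1.2,"wx":0,"wy":0,"wz":0,"gripper":0},{"dx":0,"dy":-0.05,"dz":1.5,"wx":0,"wy":0,"wz":0,"gripper":0},{"dx":0,"dy":-0.05,"dz":1.5,"wx":0,"wy":0,"wz":0,"gripper":0}]'
```

```text
clock: 8.6
tool_pos: [580.1, 263.0, 99.4]
tcp_rot: [-0.0, 0.197, 0.98, -0.0]
contact_force: [-1.7, 0.1, -3.4]
finger_gap: 0.235
finger_force: 50.0
```

```bash
python3 -m handwheel '[{"dx":0,"dy":0,"dz":0.1,"wx":0,"wy":0,"wz":0,"gripper":0},{"dx":0,"dy":0,"dz":0.2,"wx":0,"wy":0,"wz":0,"gripper":0},{"dx":0,"dy":0,"dz":0.3,"wx":0,"wy":0,"wz":0,"gripper":0},{"dx":0,"dy":0,"dz":0.3,"wx":0,"wy":0,"wz":0,"gripper":0}]'; python3 d.py i2.png
```

```text
clock: 9.0
tool_pos: [580.3, 263.1, 97.0]
tcp_rot: [-0.0, 0.197, 0.98, -0.0]
contact_force: [-3.2, -0.1, 2.3]
finger_gap: 0.234
finger_force: 50.0
[580.3 263.1  97. ]
side collet_mouth [260.1 180.8] 0.87 [579.4 264.8  66. ]
side wide_tube [312.8 279.3] 0.93 [520.9   8.1  12. ]
side wide_tube [261.  184.2] 0.63 [594.8 291.3  12. ]
side wide_tube [263.6 197.7] 0.58 [574.5 254.7  12. ]
tcp axis at tube bottom [263.3 194.3]
wrist wide_tube [322.6 247. ] 0.77 [580.6 266.9  12. ]
tcp axis at tube bottom [317.  248.7]
```

View pics/i2.png

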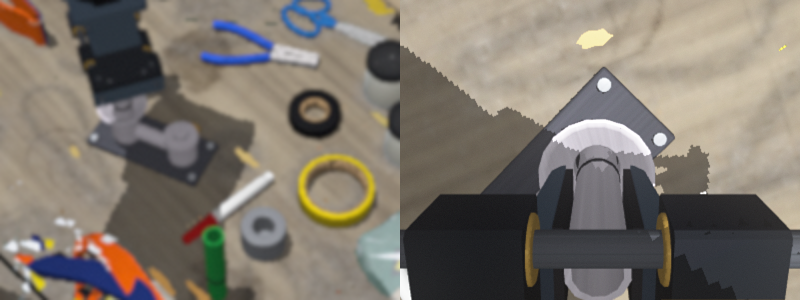

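The ring is at the same place in the hand as before, wrist crop (598,160), so the tube hasn't slipped, and it is now near rim level. I'll push on until it is firmly on the bottom.

```bash
python3 -m handwheel '[{"dx":0,"dy":0,"dz":0.1,"wx":0,"wy":0,"wz":0,"gripper":0},{"dx":0,"dy":0,"dz":0.1,"wx":0,"wy":0,"wz":0,"gripper":0}]'
```

```text
clock: 9.5
tool_pos: [580.5, 263.2, 96.8]
tcp_rot: [0.0, 0.197, 0.98, 0.0]
contact_force: [-7.7, -3.1, 14.1]
finger_gap: 0.234
finger_force: 50.0
```

```bash
python3 -m handwheel '[{"dx":0,"dy":0,"dz":0.1,"wx":0,"wy":0,"wz":0,"gripper":0},{"dx":0,"dy":0,"dz":0.1,"wx":0,"wy":0,"wz":0,"gripper":0}]'
```

```text
clock: 9.7
tool_pos: [580.8, 263.3, 96.6]
tcp_rot: [0.0, 0.197, 0.98, 0.0]
contact_force: [-11.5, -4.0, 26.0]
finger_gap: 0.237
finger_force: 50.0
```

It is stiff, at 26 N with no further travel and the TCP at home height. I'll relax, release and withdraw upward.

```bash
python3 -m handwheel '[{"dx":0,"dy":0,"dz":-0.2,"wx":0,"wy":0,"wz":0,"gripper":0},{"dx":0,"dy":0,"dz":-0.2,"wx":0,"wy":0,"wz":0,"gripper":1},{"dx":0,"dy":0,"dz":-0.2,"wx":0,"wy":0,"wz":0,"gripper":1},{"dx":0,"dy":0,"dz":-0.2,"wx":0,"wy":0,"wz":0,"gripper":1},{"dx":0,"dy":0,"dz":-0.2,"wx":0,"wy":0,"wz":0,"gripper":1},{"dx":0,"dy":0,"dz":-0.2,"wx":0,"wy":0,"wz":0,"gripper":1},{"dx":0,"dy":0,"dz":-0.2,"wx":0,"wy":0,"wz":0,"gripper":1},{"dx":0,"dy":0,"dz":-0.2,"wx":0,"wy":0,"wz":0,"gripper":1}]'
```

```text
clock: 10.5
tool_pos: [580.3, 263.1, 96.9]
tcp_rot: [-0.0, 0.197, 0.98, -0.0]
contact_force: [0.7, 0.2, -0.3]
finger_gap: 0.82
finger_force: 0.0
```

```bash
python3 -m handwheel '[{"dx":0,"dy":0,"dz":-2,"wx":0,"wy":0,"wz":0,"gripper":1},{"dx":0,"dy":0,"dz":-5,"wx":0,"wy":0,"wz":0,"gripper":1},{"dx":0,"dy":0,"dz":-9,"wx":0,"wy":0,"wz":0,"gripper":1},{"dx":0,"dy":0,"dz":-13,"wx":0,"wy":0,"wz":0,"gripper":1},{"dx":0,"dy":0,"dz":-14,"wx":0,"wy":0,"wz":0,"gripper":1},{"dx":3,"dy":-4,"dz":-14,"wx":0,"wy":0,"wz":0,"gripper":1},{"dx":6,"dy":-8,"dz":-14,"wx":0,"wy":0,"wz":0,"gripper":1},{"dx":9,"dy":-12,"dz":-14,"wx":0,"wy":0,"wz":0,"gripper":1},{"dx":12,"dy":-16,"dz":-14,"wx":0,"wy":0,"wz":0,"gripper":1},{"dx":12,"dy":-16,"dz":-14,"wx":0,"wy":0,"wz":0,"gripper":1}]'
python3 - <<'E'
from h import *
p=robot.camera("top");q=robot.camera("side")
a=lambda c,X:np.round(proj(c,X),1)
for c in (p,q):print("rim",a(c,(580.3,263,66)),"expected tube top if home",a(c,(580.3,263,152)),"if on lips",a(c,(580.3,263,167)))
cv2.imwrite('pics/f.png',np.hstack([cv2.resize(p["color"][180:255,180:280],(400,300),interpolation=2),cv2.resize(q["color"][140:215,220:320],(400,300),interpolation=2)])[:,:,::-1])
E
```

```text
clock: 11.5
tool_pos: [403.0, 159.5, 235.6]
tcp_rot: [-0.001, 0.197, 0.98, -0.001]
contact_force: [0.5, 1.5, 0.2]
finger_gap: 1.0
finger_force: 0.0
rim [212.6 222.1] expected tube top if home [201.4 214.3] if on lips [199.2 212.8]
rim [260.9 181.1] expected tube top if home [256.4 157.6] if on lips [255.6 153.2]
```

View pics/f.png

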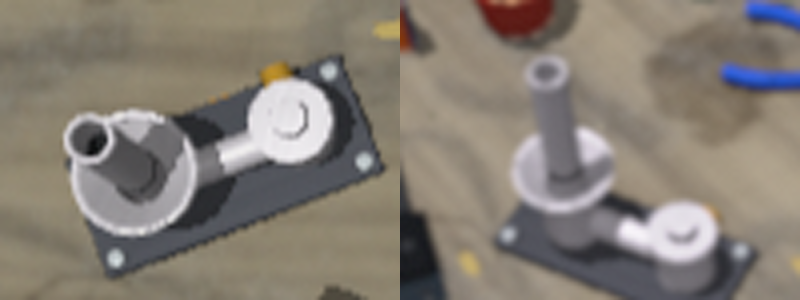

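The tube stands upright in the bell. Its top is at (202,214.5) in the top view and (256.8,158) in the side view. Those match the predicted home positions of (201.4,214.3) and (256.4,157.6), and the dark ring is at the rim.

```bash
python3 -c "
from cell import robot
print(robot.job_done())"
```

```text
the job is handed in; nothing more can be done
None
```

The wide tube is fully home in the bell-mouthed port, let go and standing upright with the gripper clear; the thin tube was not touched, and the job was handed in at about 11.6 s.

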